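# Stopper the flask and snap its hold-down over for shaking

### The arm

A 6-joint arm with a two-finger parallel gripper is mounted at the origin on a cart in front of the work surface, level with it; the furniture and walls round the work are solid. World frame = base frame: x ahead of the robot, y to its left, z up, the work surface at z = 0. Lengths are in m, angles in rad, forces in N, time in s.
With the tool pointing down it reaches from about 0.35 to 0.85 m from the base axis. Payload 8.1 kg.
Tool frame: the origin (TCP) lies midway between the tips of the shut fingers; the grasp point (between the pads) lies 19 mm behind it (robot.grip_point_offset is the distance from the TCP to the grasp point, in m); z points along the fingers, y is the line along which they close (so a half turn about z gives the same grasp; the last joint's range is limited). The gripper opens to 93 mm and grips with 3 to 60 N. Pads are 15 mm wide; open, the fingers measure 128 mm over their backs; the gripper's body (75 mm by 188 mm) begins 65 mm behind the grasp point.
Start: joints at [-1.22, 0.13, 1.488, -0, 1.523, -0.085], TCP at [0.253, -0.544, 0.219] pointing down, gripper open.
Joint ranges: [-2.96, 2.96], [-0.89, 2.26], [0.02, 2.5], [-1.34, 4.48], [0, 2.73], [-2.66, 2.66]. Speed limits (rad/s): [2.39, 2.39, 2.79, 3.14, 3.14, 3.14].

### API

Orientations are given as a rotation vector (axis times angle).
In Python, from plant import robot, read_camera, job gives the robot as it stands.
- The arm moves only by the shell command python3 -m inch 'ROWS' [FORCE]. ROWS is JSON, one flat list of numbers, 5 for each row, row after row: the shift along the world's x, y, z in mm, then the turn about the world's z in degrees, then the opening in per cent of the stroke, from 0 (shut) to 100 (fully open). In form: [dx, dy, dz, yaw, hand, dx, dy, dz, yaw, hand, ...]. A call has 1 to 10 rows; each row is the pose to reach, as a shift and turn from the pose commanded when the call began; what a row does not reach only later rows make up. A row lasts 1/12 s, in which the tool goes at most 41.7 mm and 7.16 degrees, less where a joint would pass 70% of its speed; a pose out of reach is approached as far as the arm can. A call with a gripper value outside its range is refused whole. The fingers move at their own pace and stop on an object; FORCE is the grip in N (left out, the last holds). Time passes only in rows, so rows that repeat a pose let the fingers close. It gives the time, the measured TCP pose, the force, the opening and the grip force at its end, in the units of the state.
- robot.read_state(): the state, without advancing time (a new reading comes with each control period).
- read_camera(name): name is "scene" or "top" or "wrist"; returns a dict with "image" (480x640x3 uint8, blue, green, red), "K" (3x3 intrinsics, pixels), "D" ([k1, k2, p1, p2, k3] as OpenCV has them; the pictures are not rectified), "extrinsics" (4x4, takes a point from world to camera coordinates); the wrist camera has in their place "mount" (4x4, takes a point from camera to tool coordinates, whose origin is the TCP and whose axes are the flange's). Camera axes: x right, y down, z forward; pixel columns grow to the right and rows downward; lengths in m; the calibration is good to about 2 mm. A picture is of the moment at which its call begins: read the wrist's pose just before it. There is no depth.
- job.close_job(): hands the job in; it is judged then, once.
The state is a dict: "t": time; "q": joint angles; "dq": joint speeds; "joint_torque": joint torques, N m; "tool_pos": TCP position; "orientation": TCP orientation; "force": force on the tool from outside, world axes, zero at the start; "wrist_torque": the same for the moment, N m; "opening": finger opening in m; "gripper_force": force on a finger pad.
Only numpy, scipy, OpenCV 4.12 (cv2) and the standard library are available. Lean on these libraries where they do the work, as an engineer would, in place of code of your own. Each camera call takes 0.05 s, during which the arm holds its last target. There are 200 camera calls.

### The job

Get the amber flask on the carrier plate ready for the shaker: take the stopper that fits its neck, set it fully home and let go of it, then tip the sprung hold-down arm past its snap point so that it springs over and clamps the stopper down. Leave the other stopper and everything else on the bench where it stands.

Things in the scene. Friction and masses are not known exactly. Their poses are not given: they have to be found in the camera images.
- carrier: Aluminium carrier plate, 220 x 220 mm, top 16 mm above the bench, fixed. Origin: bench level under its centre; x, y along its edges, z up. Fixed on it: amber flask, axis at x -50, y -40 mm (base 64 mm wide); capped bottle at x 55, y -40 mm (56 mm wide, top 128 mm above the bench); forked steel post of the hold-down at x -50, y 45 mm (22 x 18 mm, top 153 mm)
- flask_mouth (a point): Centre of the open mouth of the empty amber conical flask, in the plane of its rim, 114 mm above the bench. Upright neck: bore 24 mm, flared to about 27 mm at the rim, 33 mm wide outside over the rim bead, straight for 30 mm. Axes as the carrier's
- hinge_pin (a point): Hinge pin of the hold-down arm, at the top of the post, 144 mm above the bench, 85 mm from the flask's axis in the carrier's +y direction. The pin runs along the carrier's x. Axes as the carrier's
- hold_down (a joint): Angle of the arm (rad), growing toward the flask (carrier's -y). 0 = thrown open on its stop, leaning away from the flask 35 degrees past upright (start); 0.61 upright; 2.18 level, foot on the seated stopper; 2.25 end. An over-centre spring throws it back to 0 below about 1.12 and on over beyond. Pushing it over from behind takes 3 to 5 N, 70 mm from the hinge
- thumb_tab (a point): Middle of the black thumb tab (38 mm across the arm, 18 x 8 mm) at the free end of the arm, 112 mm from the hinge pin. The arm is a steel bar 12 mm wide, 7 mm thick; its rubber foot, 85 mm from the hinge, reaches 10 mm below the bar's middle. Axes as the carrier's while the arm is open. At the start 64 mm behind the hinge (away from the flask), 236 mm high; arm top 243 mm
- stopper_small: White moulded stopper that fits the flask, loose, standing on its plug: tapered plug 24 mm long, 17 mm wide at the foot, 22 mm at the top, under a ribbed round grip head 34 mm wide, 20 mm tall (44 mm in all). Origin: centre of the plug's foot; z up its axis. Fully home the head's underside lies on the rim, the origin 24 mm below flask_mouth
- stopper_large: White moulded stopper of the same form but larger, loose, standing on its plug: plug 26 mm long, 29 mm wide at the foot and 35 mm at the top, head 44 mm wide and 20 mm tall (46 mm tall in all). It does not go into the flask's neck. Origin: centre of the plug's foot
- vial: Bystander: small brown screw vial, 21 mm wide, 50 mm tall, loose, standing. Origin: centre of its foot
- beaker: Bystander: clear beaker with a little extract, 60 x 68 mm, 75 mm tall, loose. Origin: centre of its foot
- dropper_bottle: Bystander: brown dropper bottle, 33 mm wide, 104 mm tall, loose. Origin: centre of its foot
- tweezers: Bystander: steel forceps lying flat, about 130 mm long, 9 mm high, loose. Origin: centre of the underside
- bench_timer: Bystander: small white bench timer, 66 x 62 x 22 mm, loose. Origin: centre of the underside

How it is judged:
By the outcome, as a careful person would: the job done as asked, in the order asked, and still so for the second after the job is handed in, with the robot touching nothing.
It also fails if it takes over 51 s, if anything falls off the work surface, if the arm or the gripper's body presses on something with over 40 N, if the wrist force passes 120 N, or if a joint passes its speed limit or range.

## Working session

There is one attempt and no reset: what is moved stays moved. The work goes in short steps, Python scripts to look and compute and a shell command to move; the robot and the scene stay as the last step left them, time stands still between calls to the robot, and variables do not carry over. Pictures are saved under pics/ and viewed, at most 10 in all, crops included, and the job is handed in when it is done.

```bash
mkdir -p pics; ls
cat > h.py <<'E'
import numpy as np,cv2
from plant import robot,read_camera,job
def ray(c,uv,z,T=None):
    K,D=np.array(c["K"]),np.array(c["D"])
    p=cv2.undistortPoints(np.array([[uv]],float),K,D)[0,0]
    if "extrinsics" in c: M=np.linalg.inv(np.array(c["extrinsics"]))
    else: M=T@np.array(c["mount"])
    d=M[:3,:3]@np.array([p[0],p[1],1]);o=M[:3,3]
    return o+d*(z-o[2])/d[2]
def proj(c,P):
    E=np.array(c["extrinsics"])
    return cv2.projectPoints(np.array(P,float).reshape(-1,1,3),cv2.Rodrigues(E[:3,:3])[0],E[:3,3],np.array(c["K"]),np.array(c["D"]))[0][:,0]
def tool():
    s=robot.read_state();T=np.eye(4);T[:3,:3]=cv2.Rodrigues(np.array(s["orientation"],float))[0];T[:3,3]=s["tool_pos"];return T
E
python3 - <<'E'
from h import *
import pickle
for n in("top","scene"):
    c=read_camera(n);cv2.imwrite(f"pics/{n}0.png",c["image"]);pickle.dump(c,open(n+".pkl","wb"))
    print(n,np.linalg.inv(np.array(c["extrinsics"]))[:3].round(3).tolist())
print(robot.read_state())
E
```

```text
pics
top [[0.009, -0.985, 0.172, 0.333], [-1.0, -0.007, 0.011, 0.053], [-0.01, -0.172, -0.985, 1.636]]
scene [[-0.655, -0.554, 0.514, -0.152], [-0.756, 0.471, -0.456, 0.688], [0.011, -0.687, -0.727, 1.166]]
{'t': 0.1, 'q': array([-1.22039637e+00,  1.31078441e-01,  1.48915771e+00,  2.00905377e-06,
        1.52300482e+00, -8.54119613e-02]), 'dq': array([ 0.00079415, -0.00012772, -0.00276073,  0.00027973, -0.00067356,
       -0.00194906]), 'joint_torque': array([ 1.90760809e-03, -5.61344504e+01, -4.93091905e+01,  7.70963123e-02,
        2.92116939e-02, -8.71335601e-05]), 'tool_pos': array([ 0.25312683, -0.54342951,  0.21770361]), 'orientation': array([-3.06570571e+00, -6.78813588e-01,  3.38745668e-04]), 'force': array([0.83632692, 0.47960273, 0.2908478 ]), 'wrist_torque': array([ 0.04865117,  0.03379988, -0.07610669]), 'gripper_force': 0.0, 'opening': 0.09279202517305979}
```

View pics/top0.png

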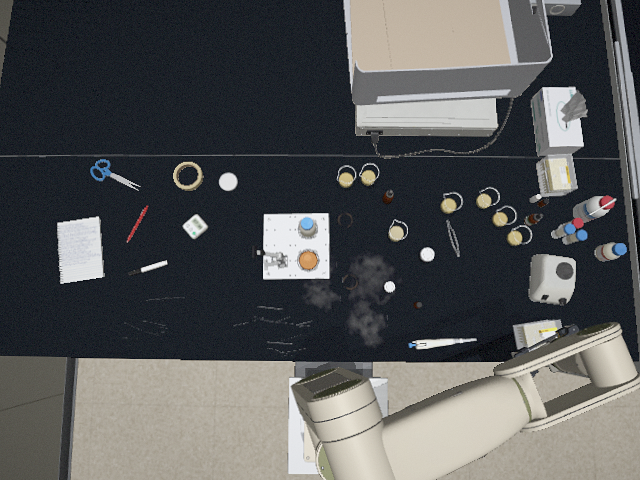

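View pics/scene0.png

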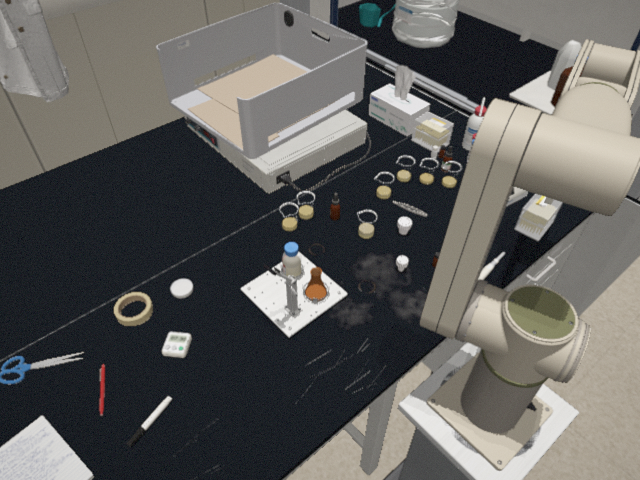

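The top view shows the plate at (296,246), with the flask at (308,260), the blue-capped bottle at (307,228) and the post and arm at (272,258). The small stopper is near (390,287), the large one near (428,255) and the vial at (418,306). The carrier's axes are roughly parallel to the world's.

Run:
```python
from h import *
import pickle
c=pickle.load(open("top.pkl","rb"));im=c["image"]
g=cv2.cvtColor(im,cv2.COLOR_BGR2HSV)
w=((g[...,2]>140)&(g[...,1]<60)).astype(np.uint8)
for n,(x0,y0,x1,y1),z in(("small",(378,276,402,299),.044),("large",(416,244,440,267),.046)):
    m=np.zeros_like(w);m[y0:y1,x0:x1]=w[y0:y1,x0:x1]
    k=max(cv2.findContours(m,0,1)[0],key=cv2.contourArea);(u,v),r=cv2.minEnclosingCircle(k);print(n,u,v,r,ray(c,(u,v),z).round(4))
m=np.zeros_like(w);m[205:288,255:338]=w[205:288,255:338]
k=cv2.findContours(m,0,1)[0];k=max(k,key=cv2.contourArea)
h=cv2.convexHull(k)[:,0].astype(float)
W=np.array([ray(c,p,.016)[:2] for p in h],np.float32)
r=cv2.minAreaRect(W);print(r)
O=np.array(r[0]);a=np.deg2rad(r[2]);print(len(h))
# amber
b=((g[...,0]>5)&(g[...,0]<22)&(g[...,1]>110)).astype(np.uint8);m=np.zeros_like(b);m[240:280,290:325]=b[240:280,290:325]
k=max(cv2.findContours(m,0,1)[0],key=cv2.contourArea);print("flask",cv2.boundingRect(k),ray(c,cv2.minEnclosingCircle(k)[0],.03))
cv2.imwrite("pics/a.png",np.vstack([cv2.resize(im[205:305,250:450],(800,400),interpolation=2)]))
```

```text
small 389.0 286.5 5.590270042419434 [ 0.4404 -0.162   0.044 ]
large 427.3144226074219 253.726806640625 7.112481594085693 [ 0.5479 -0.2887  0.046 ]
((0.5776013731956482, 0.1430090367794037), (0.2194850891828537, 0.22092601656913757), 0.4992066025733948)
9
flask (299, 251, 19, 19) [0.52666133 0.1013223  0.03      ]
```

View pics/a.png

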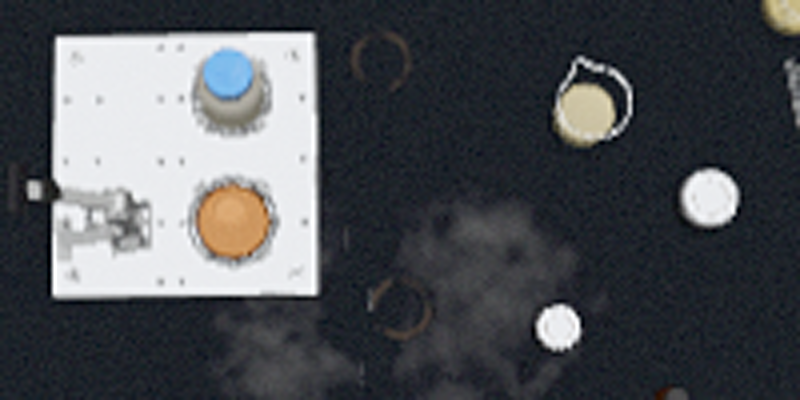

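The crop agrees with the numbers: the small stopper at crop (558,327) is at (0.440, -0.162), and the flask axis is at about (0.528, 0.103). Next I'll move above the small stopper and look closer.

```bash
python3 -m inch '[187,381,-20,65,100,187,381,-20,65,100,187,381,-20,65,100,187,381,-20,65,100,187,381,-20,65,100,187,381,-20,65,100,187,381,-20,65,100,187,381,-20,65,100,187,381,-20,65,100,187,381,-20,65,100]'; python3 -m inch '[0,0,0,0,100,0,0,0,0,100,0,0,0,0,100,0,0,0,0,100]'
python3 - <<'E'
from h import *
T=tool();c=read_camera("wrist");print(T.round(3).tolist());im=c["image"];cv2.imwrite("pics/w1.png",im)
E
```

```text
t: 0.93
tool_pos: [0.4369, -0.1682, 0.1987]
orientation: [-2.213, -2.23, 0.0]
force: [1.2, -0.0, 0.4]
opening: 0.0935
gripper_force: 0.0
t: 1.27
tool_pos: [0.4362, -0.1714, 0.1989]
orientation: [-2.224, -2.219, 0.001]
force: [0.2, -0.6, 0.4]
opening: 0.093
gripper_force: 0.0
[[0.002, 1.0, -0.0, 0.436], [1.0, -0.002, -0.0, -0.171], [-0.0, -0.0, -1.0, 0.199], [0.0, 0.0, 0.0, 1.0]]
```

View pics/w1.png

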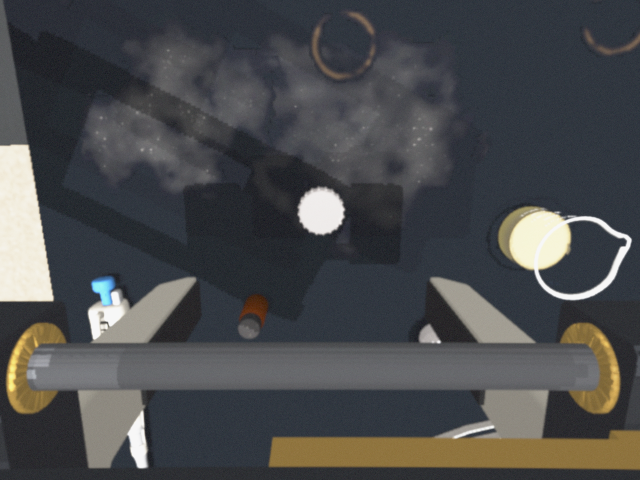

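The wrist view shows the small stopper's ribbed head at (321,211). The vial at (253,318) and the beaker at (535,240) are both well clear of it.

```bash
cat > st.py <<'E'
from h import *
def head(z,box):
    T=tool();c=read_camera("wrist");im=c["image"];g=cv2.cvtColor(im,cv2.COLOR_BGR2HSV)
    w=((g[...,2]>150)&(g[...,1]<50)).astype(np.uint8);m=np.zeros_like(w);x0,y0,x1,y1=box;m[y0:y1,x0:x1]=w[y0:y1,x0:x1]
    k=max(cv2.findContours(m,0,1)[0],key=cv2.contourArea);(u,v),r=cv2.minEnclosingCircle(k)
    P=ray(c,(u,v),z,T);Q=ray(c,(u+r,v),z,T);print("px",round(u),round(v),"P",P.round(4),"r",np.linalg.norm(P-Q).round(4),"mm to go",((P-T[:3,3])*1e3).round(1));return im
E
python3 - <<'E'
from st import *
head(.044,(280,170,360,250))
E
```

```text
px 321 210 P [ 0.4418 -0.161   0.044 ] r 0.0178 mm to go [   5.7   10.6 -154.9]
```

```bash
python3 -m inch '[6,11,-40,0,100,6,11,-80,0,100,6,11,-120,0,80,6,11,-150,0,75,6,11,-170,0,75,6,11,-182,0,75,6,11,-182,0,75,6,11,-182,0,75,6,11,-182,0,75]' 20;  python3 -m inch '[0,0,0,0,20,0,0,0,0,20,0,0,0,0,20,0,0,0,0,20,0,0,0,0,20,0,0,0,0,20,0,0,0,0,20,0,0,0,0,20]' 20
```

```text
t: 2.12
tool_pos: [0.4433, -0.1604, 0.0182]
orientation: [2.223, 2.218, 0.001]
force: [-0.2, -1.2, 0.7]
opening: 0.0697
gripper_force: 0.0
t: 2.78
tool_pos: [0.4428, -0.1593, 0.0172]
orientation: [2.222, 2.221, 0.0]
force: [0.5, -0.5, 0.9]
opening: 0.0334
gripper_force: 20.0
```

```bash
python3 -m inch '[0,0,35,0,20,0,0,75,0,20,15,20,115,0,20,30,55,150,0,20,45,90,180,0,20,60,130,180,0,20,75,165,180,0,20,85,190,180,0,20,85,200,180,0,20,85,200,180,0,20]'; python3 -m inch '[0,0,0,0,20,0,0,0,0,20,0,0,0,0,20,0,0,0,0,20]'
python3 - <<'E'
from h import *
T=tool();c=read_camera("wrist");print(T.round(4).tolist());im=c["image"];cv2.imwrite("pics/w2.png",im)
E
```

```text
t: 3.62
tool_pos: [0.5278, 0.0438, 0.1968]
orientation: [-2.217, -2.225, -0.0]
force: [0.3, -0.4, 0.4]
opening: 0.034
gripper_force: 20.0
t: 3.95
tool_pos: [0.5274, 0.0394, 0.1969]
orientation: [-2.224, -2.219, 0.001]
force: [-0.2, 0.7, -0.3]
opening: 0.0333
gripper_force: 20.0
[[0.0025, 1.0, -0.0002, 0.5274], [1.0, -0.0025, -0.0002, 0.0394], [-0.0002, -0.0002, -1.0, 0.1969], [0.0, 0.0, 0.0, 1.0]]
```

View pics/w2.png

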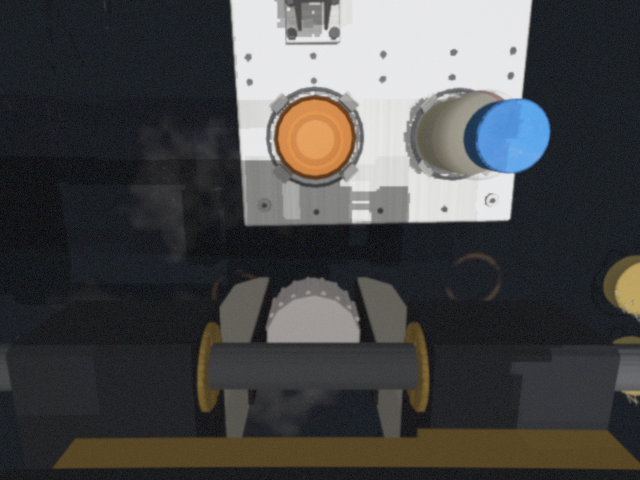

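The wrist view shows the amber flask from above at (316,138), with the rim as the concentric lighter circles, and the stopper's head held at about (313,320). I'll measure both.

Run:
```python
from h import *
T=tool();c=read_camera("wrist");im=c["image"];g=cv2.cvtColor(im,cv2.COLOR_BGR2HSV)
b=((g[...,0]>3)&(g[...,0]<25)&(g[...,1]>120)).astype(np.uint8);m=np.zeros_like(b);m[80:195,260:370]=b[80:195,260:370]
k=max(cv2.findContours(m,0,1)[0],key=cv2.contourArea);(u,v),r=cv2.minEnclosingCircle(k);print("amber",u,v,r)
for z in(.02,.114):
  P=ray(c,(u,v),z,T);print(z,P.round(4),"r",np.linalg.norm(P-ray(c,(u+r,v),z,T)).round(4))
M=T@np.array(c["mount"]);print("cam",M[:3,3].round(3),M[:3,2].round(3))
gr=cv2.GaussianBlur(im[85:190,265:370,1],(3,3),0);gr=cv2.resize(gr,None,fx=4,fy=4,interpolation=2)
for R0,R1 in((50,75),(75,105),(105,140)):
  h=cv2.HoughCircles(gr,cv2.HOUGH_GRADIENT,1,100,param1=40,param2=15,minRadius=R0,maxRadius=R1)
  if h is not None:
    x,y,rr=h[0,0]/4;x+=265;y+=85;P=ray(c,(x,y),.114,T);print("circ",x,y,rr,P.round(4),"r",np.linalg.norm(P-ray(c,(x+rr,y),.114,T)).round(4))
# head in hand: top arc and sides
gray=g[...,2];w=((g[...,2]>110)&(g[...,1]<50)).astype(np.uint8)
pts=[]
for x in range(275,352,3):
  col=w[270:340,x];i=np.argmax(col)
  if col[i]: pts.append((x,270+i))
p=np.array(pts,float);A=np.c_[2*p,np.ones(len(p))];s=np.linalg.lstsq(A,(p**2).sum(1),rcond=None)[0];rr=np.sqrt(s[2]+s[0]**2+s[1]**2)
zt=T[2,3]-.0172+.044
P=ray(c,s[:2],zt,T);print("head",s[:2],rr,((P-T[:3,3])*1e3).round(1),"r",np.linalg.norm(P-ray(c,s[:2]+[rr,0],zt,T)).round(4),p[::4].tolist())
cv2.imwrite("pics/w2c.png",np.hstack([cv2.resize(im[80:200,260:380],(400,400)),cv2.resize(im[250:370,253:373],(400,400))]))
```

```text
amber 314.8194885253906 137.3132781982422 41.409481048583984
0.02 [0.529  0.1036 0.02  ] r 0.0321
0.114 [0.5286 0.1048 0.114 ] r 0.0233
cam [0.528 0.108 0.362] [-0.002 -0.243 -0.97 ]
circ 345.125 145.375 17.475 [0.5457 0.1003 0.114 ] r 0.0099
circ 338.125 144.125 24.45 [0.5418 0.101  0.114 ] r 0.0138
circ 315.625 134.875 34.85 [0.5291 0.1061 0.114 ] r 0.0196
head [312.60359477 317.17295402] 36.50176144209072 [-0.2  5.8 26.8] r 0.0127 [[275.0, 300.0], [287.0, 292.0], [299.0, 282.0], [311.0, 280.0], [323.0, 283.0], [335.0, 285.0], [347.0, 298.0]]
```

View pics/w2c.png

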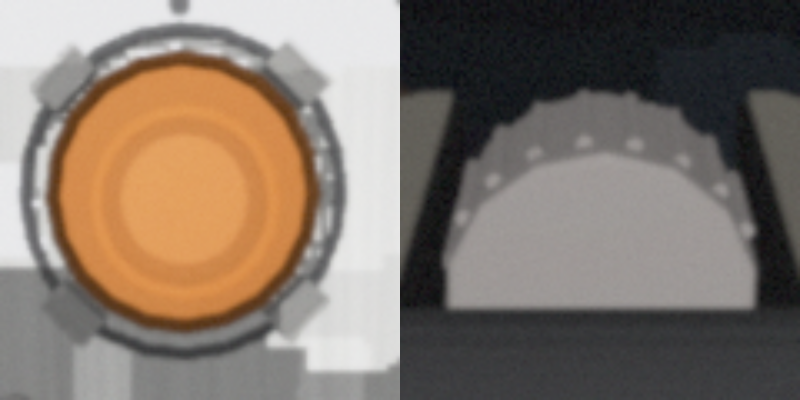

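Run:
```python
from h import *
T=tool();c=read_camera("wrist");zt=T[2,3]+.0268
for r in(.0165,.017):
  P=ray(c,(313.3,295.6),zt,T);print(((P-[0,r,0]-T[:3,3])*1e3).round(1))
a=ray(c,(266.5,338),zt,T);b=ray(c,(360.1,338),zt,T);print(a-T[:3,3],b-T[:3,3])
print(T[:3,3].round(4), ray(c,(315.2,140),.114,T).round(4))
```

```text
[ 0.1 -2.7 26.8]
[ 0.1 -3.2 26.8]
[-0.0164725  -0.00203441  0.0268    ] [ 0.01649327 -0.00211615  0.0268    ]
[0.5275 0.0396 0.197 ] [0.5288 0.1035 0.114 ]
```

```bash
python3 -m inch '[1,33,0,0,20,1,55,0,0,20,1,66,-10,0,20,1,66,-35,0,20,1,66,-50,0,20,1,66,-60,0,20,1,66,-60,0,20,1,66,-60,0,20,1,66,-60,0,20,1,66,-60,0,20]'
```

```text
t: 4.93
tool_pos: [0.5297, 0.1065, 0.1384]
orientation: [2.221, 2.219, 0.003]
force: [0.7, -0.3, -0.4]
opening: 0.0338
gripper_force: 20.0
```

```bash
python3 -m inch '[0,0,-5,0,20,0,0,-10,0,20,0,0,-15,0,20,0,0,-20,0,20,0,0,-23,0,20,0,0,-23,0,20,0,0,-23,0,20]'
```

```text
t: 5.52
tool_pos: [0.5284, 0.1067, 0.1136]
orientation: [-2.222, -2.221, 0.001]
force: [1.0, 0.3, -0.1]
opening: 0.0338
gripper_force: 20.0
```

```bash
python3 -m inch '[0,0,-2,0,20,0,0,-4,0,20,0,0,-5,0,20,0,0,-6,0,20,0,0,-6,0,20,0,0,-6,0,20]'; python3 -m inch '[0,0,-1,0,20,0,0,-2,0,20,0,0,-2,0,20]'
```

```text
t: 6.02
tool_pos: [0.5287, 0.1067, 0.108]
orientation: [-2.222, -2.221, 0.0]
force: [0.2, -0.3, -0.4]
opening: 0.0336
gripper_force: 20.0
t: 6.27
tool_pos: [0.529, 0.1068, 0.1071]
orientation: [2.222, 2.221, 0.001]
force: [-3.8, 0.1, 7.5]
opening: 0.0336
gripper_force: 20.0
```

Contact came at TCP z = 107 mm with 7.5 N upward, which is exactly the expected home height. I'll release, rise and check.

```bash
python3 -m inch '[0,0,1,0,60,0,0,1,0,60,0,0,1,0,60,0,0,1,0,60,0,0,30,0,60,0,0,60,0,60,0,0,90,0,60,0,-20,120,0,60,0,-50,130,0,60,0,-50,130,0,60]'
python3 - <<'E'
from st import *
im=head(.134,(200,0,440,260));g=read_camera("scene");
s=cv2.resize(g["image"][220:340,230:350],(480,480),interpolation=2)
cv2.imwrite("pics/w3.png",np.hstack([cv2.resize(im[0:300,170:470],(320,480)),s]))
E
```

```text
t: 7.1
tool_pos: [0.5308, 0.0532, 0.2403]
orientation: [2.22, 2.215, 0.005]
force: [-0.3, 0.1, 0.1]
opening: 0.0557
gripper_force: 0.0
px 336 112 P [0.5455 0.1326 0.134 ] r 0.0924 mm to go [  14.8   79.4 -106.3]
```

View pics/w3.png

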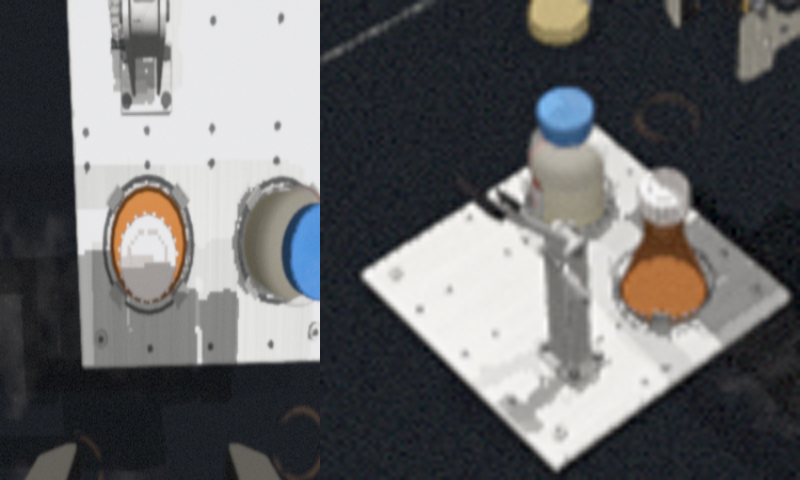

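The stopper sits upright in the neck, its head on the rim, at (665,195) in the scene crop; the arm is still open. I'll shut the fingers and pass over the arm to a point behind its tab.

```bash
python3 -m inch '[0,0,35,0,0,-1,0,70,0,0,-2,38,70,0,0,-2,76,70,0,0,-2,114,70,0,0,-2,152,70,0,0,-2,190,70,0,0,-2,225,70,0,0,-2,245,70,0,0,-2,245,70,0,0]'; python3 -m inch '[0,0,0,0,0,0,0,-30,0,0,0,0,-60,0,0,0,0,-90,0,0,0,0,-100,0,0,0,0,-100,0,0,0,0,-100,0,0]'
```

```text
t: 8.03
tool_pos: [0.5246, 0.3065, 0.3034]
orientation: [-2.214, -2.225, 0.004]
force: [0.3, 1.1, 0.4]
opening: 0.0004
gripper_force: 0.0
t: 8.62
tool_pos: [0.5266, 0.301, 0.2063]
orientation: [-2.223, -2.22, 0.002]
force: [0.9, -0.8, 0.3]
opening: 0.0005
gripper_force: 0.0
```

```bash
python3 -m inch '[0,-12,0,0,0,0,-24,0,0,0,0,-34,0,0,0,0,-42,0,0,0,0,-50,0,0,0,0,-58,0,0,0,0,-66,0,0,0,0,-74,0,0,0,0,-80,0,0,0,0,-80,0,0,0]'
```

```text
t: 9.45
tool_pos: [0.5267, 0.2202, 0.2059]
orientation: [2.223, 2.219, -0.001]
force: [0.6, 2.1, 2.3]
opening: 0.0003
gripper_force: 1.0
```

```bash
python3 -m inch '[0,-7,0,0,0,0,-14,0,0,0,0,-21,0,0,0,0,-28,0,0,0,0,-34,0,0,0,0,-40,0,0,0,0,-46,0,0,0,0,-46,0,0,0]'
```

```text
t: 10.12
tool_pos: [0.5265, 0.1742, 0.2057]
orientation: [2.223, 2.22, -0.002]
force: [-0.7, 0.3, 0.0]
opening: 0.0001
gripper_force: 0.3
```

The force has dropped to nothing, so the arm may have gone over. I'll check.

```bash
python3 -m inch '[0,0,0,0,0,0,0,0,0,0]'
python3 - <<'E'
from h import *
s=cv2.resize(read_camera("scene")["image"][200:350,210:360],(600,600),interpolation=2)
cv2.imwrite("pics/s4.png",s)
E
```

```text
t: 10.28
tool_pos: [0.5266, 0.1755, 0.2061]
orientation: [2.222, 2.22, -0.0]
force: [0.3, 0.4, -0.1]
opening: 0.0006
gripper_force: 0.4
```

View pics/s4.png

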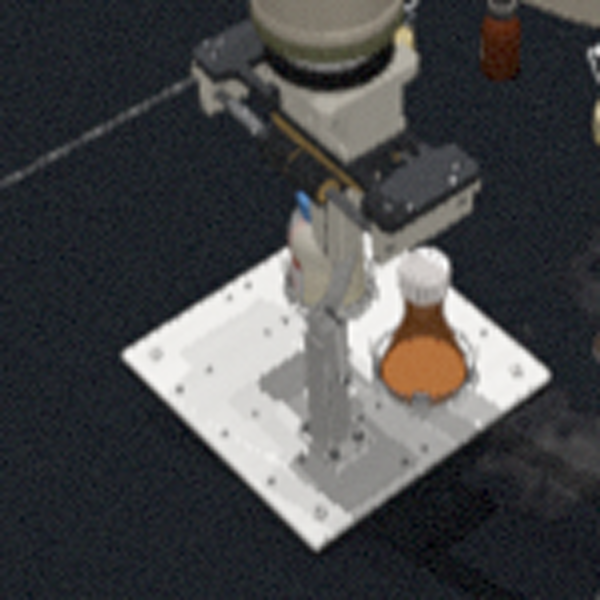

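The arm is not clamped yet: it still stands near the balance point against the fingers, at (340,270). I'll push further.

```bash
python3 -m inch '[0,-5,0,0,0,0,-10,0,0,0,0,-15,0,0,0,0,-20,0,0,0,0,-25,0,0,0,0,-30,0,0,0,0,-30,0,0,0,0,-30,0,0,0]'
python3 - <<'E'
from h import *
s=cv2.resize(read_camera("scene")["image"][200:350,210:360],(600,600),interpolation=2)
cv2.imwrite("pics/s5.png",s)
E
```

```text
t: 11.0
tool_pos: [0.5268, 0.1453, 0.2061]
orientation: [2.223, 2.22, 0.0]
force: [-0.6, 0.1, 0.4]
opening: 0.0002
gripper_force: 0.0
```

View pics/s5.png

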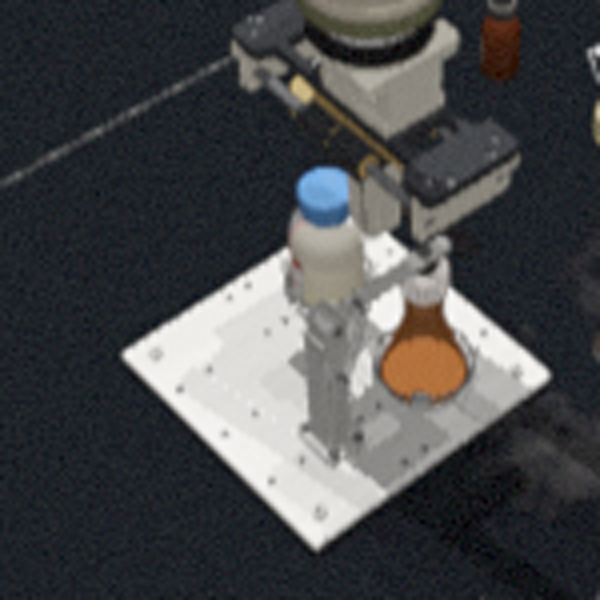

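The arm now lies over the stopper, its foot at (432,255). I'll back away and take a last look from above.

```bash
python3 -m inch '[0,0,30,0,0,0,0,60,0,0,-20,-20,90,0,0,-40,-60,110,0,0,-50,-95,110,0,0,-50,-130,110,0,0,-50,-130,110,0,0,-50,-130,110,0,0,-50,-130,110,0,0,-50,-130,110,0,0]'
python3 - <<'E'
from h import *
c=read_camera("scene");cv2.imwrite("pics/s6.png",cv2.resize(c["image"][200:350,210:360],(600,600),interpolation=2))
# expected tab centre with arm level: 112 mm from hinge toward -y
for a in(2.0,2.1,2.18,2.25):
  t=a-.61;print(a,((proj(c,[[.529,.188-.112*np.sin(t),.144+.112*np.cos(t)]])[0]-[210,200])*4).round())
print(robot.read_state()["force"].round(1))
E
```

```text
t: 11.88
tool_pos: [0.4767, 0.0168, 0.3157]
orientation: [-2.22, -2.222, 0.0]
force: [0.1, 0.1, 0.8]
opening: 0.0004
gripper_force: 0.0
2.0 [448. 218.]
2.1 [449. 228.]
2.18 [449. 237.]
2.25 [449. 245.]
[ 0.2  0.4 -0.1]
```

View pics/s6.png

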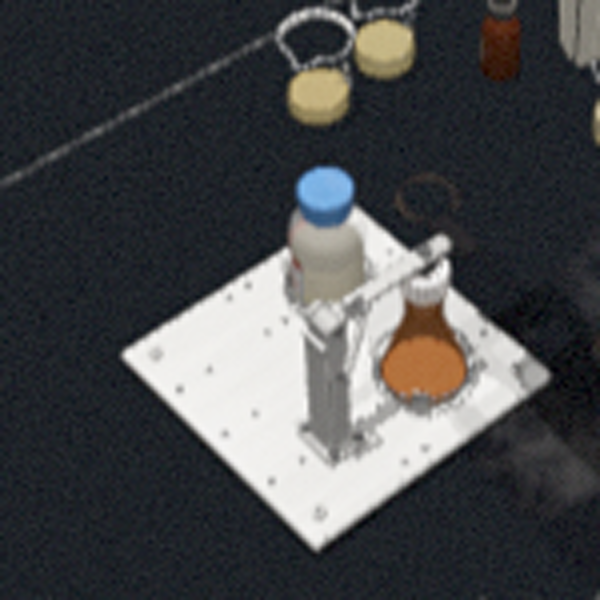

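The arm lies level on the stopper, its tab at about (445,242). The calculation puts it at (449,237) for 2.18 rad, so it is clamped, and the robot is clear of everything.

```bash
python3 -c "
from plant import job
print(job.close_job())"
```

```text
the job is handed in; nothing more can be done
None
```

The small stopper is fully home in the amber flask and released, the hold-down arm has sprung over and clamps it, and the job was handed in at about 12 s.

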